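Take the pan's base temperature with the contact thermometer

TASK

The steel pan on the cork mat has been cooling under its lid; take the temperature of its base. Lift the lid off by its knob and set it down, without dropping it, knob up on the clear middle of the wooden chopping board; then draw the contact thermometer (tall rectangular handle, not the round-dial one) up out of its stand and hold it upright in the pan with its spring foot on the ringed spot in the middle of the pan's floor, pressing lightly, about 3 N, so that the foot springs in about half way. Finish while still holding it there, and leave the pan where it stands and everything else undisturbed.

Things in the scene. Friction and masses are not known exactly. Their poses are not given: they have to be found in the camera images.
- pan: loose steel pan, 160 mm across, 70 mm tall, wall 3 mm, floor 5 mm thick (inner radius 77 mm, inner depth 65 mm), 1.5 kg, standing on a round cork mat 8 mm thick; two wire loop handles, reaching 112 mm from the axis, on its +y and -y sides 60 mm up. Origin: centre of its underside, z up
- pan_spot (a point): centre of the marked spot, a dark ring of 32 mm across with a dot in it, in the middle of the pan's floor (on the upper face of the floor, hidden while the lid is on)
- lid: loose round steel lid, 166 mm across, about 0.2 to 0.4 kg, resting on the pan's rim with a 6 mm deep plug of 143 mm diameter inside it (5 mm of play); origin: centre of the plug's underside, z up; top of the low dome 19 mm above the origin
- lid_knob (a point): middle of the lid's black knob: 29 mm diameter from 6 mm below to 6 mm above this point (11 mm to its top), on an 18 mm neck; the lid's dome lies 19 mm below this point. 38 mm above the lid's origin, on its axis
- board: fixed wooden chopping board, 240 mm (its x) by 340 mm (its y) by 22 mm; origin: centre of its underside; its y axis points away from the robot, more or less. An apple and a lemon lie on its far end, a fork across its near end
- board_free (a point): middle of the clear part of the board, on its upper face; clear for about 95 mm all round
- stand: fixed wooden block, 60 mm (its x) by 150 mm (its y) by 124 mm tall, on a base 4 mm wider all round, with two upright holes of 19 mm diameter, 112 mm deep, at y = +42.5 and -42.5 mm; a thermometer hangs in each, by its collar on the block's top. Origin: centre of its underside
- probe: loose contact thermometer, 0.1 kg, hanging upright in either hole of the stand. Grey rectangular handle 22 mm thick (its x) by 40 mm wide (its y), 6 to 68 mm above the origin, small display on its top; 32 mm collar 6 mm thick under it, then a steel stem 8 to 16 mm thick, out of the stand after a rise of 105 mm. Origin: centre of the collar's underside, at the stand's top; z up along the stem
- probe_tip (a point): middle of the flat underside of the thermometer's spring foot, a copper disc of 16 mm diameter, 105 mm below the thermometer's origin when not pressed
- probe_foot (a joint): how far the spring foot is pressed into the stem: 0 free, 0.010 m fully in (solid stop). It springs back: 1 N starts it, 3 N holds it half way (0.005), 5 N fully in (400 N/m)
- needle_thermometer: another thermometer, loose, hanging in the stand's other hole: a round steel dial 48 mm across facing up, its top 21 mm above the stand, a thin needle below. To be left there. Origin: centre of its collar's underside, level with the top of the stand
- apple: loose apple, 75 mm across, on the far end of the board; bystander, origin under its centre
- lemon: loose lemon, 78 x 55 x 56 mm, on the far end of the board; bystander, origin under its centre
- fork: loose small fork, 193 x 26 x 15 mm, lying across the near end of the board; bystander
- pepper_mill: loose wooden pepper mill, 58 mm across, 170 mm tall, at the far right corner; bystander, origin under its centre
- spice_jar_a: loose spice jar, 45 mm across, 106 mm tall, at the right edge; bystander
- spice_jar_b: loose spice jar, 45 mm across, 106 mm tall, at the right edge; bystander
- shot_glass: loose small glass, 44 mm across, 40 mm tall, between board and stand; bystander

How it is judged:
By the outcome, as a careful person would: the job done as asked, in the order asked, and still so for the second after the job is handed in, while the arm keeps its last pose, push and grip.
It also fails if it takes over 54 s, if anything falls off the work surface, if the arm or the gripper's body presses on something with over 40 N, if the wrist force passes 120 N, or if a joint passes its speed limit or range.

ROBOT

A 6-joint arm with a two-finger parallel gripper is mounted at the origin on a cart in front of the work surface, level with it; the furniture and walls round the work are solid. World frame = base frame: x ahead of the robot, y to its left, z up, the work surface at z = 0. Lengths are in mm, angles in degrees, forces in N, time in s.
With the tool pointing down it reaches from about 375 to 825 mm from the base axis. Payload 5.5 kg.
Tool frame: the origin (TCP) lies at the very end of the fingers, on their centre line; the grasp point (between the pads) lies 19 mm behind it; z points along the fingers, y is the line along which they close (so a half turn about z gives the same grasp; the last joint's range is limited). The gripper opens to 85 mm and grips with 20 to 120 N. Pads are 22 mm wide; open, the fingers measure 114 mm over their backs; the gripper's body (76 mm by 85 mm) begins 54 mm behind the grasp point. The pads swing forward as they close: fully open they stand 13 mm farther back than shut.
Start: joints at [75.401, 17.962, -2.699, 69.339, 0, 90], TCP at [151.228, 580.624, 191.499] pointing down, gripper open.
Joint ranges: [-152.73, 152.73], [-39.44, 99.34], [-58.76, 71.6], [-118.89, 123.64], [-81.53, 83.1], [-180, 180]. Speed limits (degrees/s): [136.94, 136.94, 172.46, 180, 180, 180].

INTERFACE

Orientations are given as a 3x3 rotation matrix whose columns are the frame's x, y, z axes.
In Python, from station import arm gives the robot as it stands.
- The arm moves only by the shell command python3 -m handwheel 'ROWS' [FORCE]. ROWS is a JSON object whose one key "commands" holds a list of rows, each a list of 3 entries, a list of its own where there are three numbers: the opening, from 0 (shut) to 1 (fully open), then the shift along the tool's x, y, z in mm, then the turn about the tool's z in rad. In form: {"commands": [[gripper, [x, y, z], yaw], ...]}. A call has 1 to 5 rows; each row is the pose to reach, as a shift and turn from the pose commanded when the call began, along the tool's axes at that moment; what a row does not reach only later rows make up. A row lasts 1/10 s, in which the tool goes at most 50 mm and 8.59 degrees, less where a joint would pass 70% of its speed; a pose out of reach is approached as far as the arm can. A call with a gripper value outside its range is refused whole. The fingers move at their own pace and stop on an object; FORCE is the grip in N (left out, the last holds). Time passes only in rows, so rows that repeat a pose let the fingers close. It gives the time, the measured TCP pose, the force, the opening and the grip force at its end, in the units of the state.
- arm.state(): the state, without advancing time (a new reading comes with each control period).
- arm.read_camera(name): name is "scene" or "top" or "wrist"; returns a dict with "image" (480x640x3 uint8, blue, green, red), "z_map" (480x640 float32, mm along the optical axis (not along the pixel's ray), 0 where there is no reading), "fx", "fy", "cx", "cy" (pixels), "D" ([k1, k2, p1, p2, k3] as OpenCV has them; the pictures are not rectified), "rvec" (rotation vector, rad) and "tvec" (3), from world to camera coordinates, as OpenCV has them; the wrist camera has in their place "mount" (4x4, takes a point from camera to tool coordinates, whose origin is the TCP and whose axes are the flange's). Camera axes: x right, y down, z forward; pixel columns grow to the right and rows downward; lengths in mm; the calibration is good to about 2 mm. A picture is of the moment at which its call begins: read the wrist's pose just before it.
- arm.close_job(): hands the job in; it is judged then, once.
The state is a dict: "time_s": time; "q": joint angles; "joint_vel": joint speeds; "joint_torque": joint torques, N m; "ee_pos": TCP position; "tcp_rot": TCP orientation; "ft_force": force on the tool from outside, world axes, zero at the start; "ft_torque": the same for the moment, N m; "gripper_width": opening from 0.0 (shut) to 1.0 (fully open); "grasp_force": force on a finger pad.
Only numpy, scipy, OpenCV 4.12 (cv2) and the standard library are available. Lean on these libraries where they do the work, as an engineer would, in place of code of your own. Each camera call takes 0.05 s, during which the arm holds its last target. There are 200 camera calls.

## Working session

There is one attempt and no reset: what is moved stays moved. The work goes in short steps, Python scripts to look and compute and a shell command to move; the robot and the scene stay as the last step left them, time stands still between calls to the robot, and variables do not carry over. Pictures are saved under pics/ and viewed, at most 10 in all, crops included, and the job is handed in when it is done.

```bash
mkdir -p pics
cat > h.py <<'E'
import numpy as np, cv2
from station import arm
def cam(n):
    s=arm.state(); c=arm.read_camera(n); K=np.array([[c['fx'],0,c['cx']],[0,c['fy'],c['cy']],[0,0,1.]]); D=np.array(c['D'],float)
    if n=='wrist':
        T=np.eye(4);T[:3,:3]=np.array(s['tcp_rot']);T[:3,3]=s['ee_pos'];M=T@np.array(c['mount'])
    else:
        R=cv2.Rodrigues(np.array(c['rvec'],float))[0];M=np.eye(4);M[:3,:3]=R.T;M[:3,3]=-R.T@np.array(c['tvec'],float).ravel()
    z=c['z_map'];v,u=np.mgrid[:480,:640]
    p=cv2.undistortPoints(np.stack([u,v],-1).reshape(-1,1,2).astype(float),K,D).reshape(480,640,2)
    P=np.dstack([p*z[...,None],z])@M[:3,:3].T+M[:3,3]; P[z<=0]=np.nan
    return c['image'],P,(K,D,M)
E
python3 - <<'E'
from h import *
for n in('top','scene'):
    im,P,c=cam(n); cv2.imwrite(f'pics/{n}0.png',im); np.save(f'{n}P.npy',P); print(n,c[2].round(2).tolist())
s=arm.state(); print({k:np.round(v,3).tolist() for k,v in s.items()})
E
```

```text
top [[0.03, -0.99, 0.17, 381.18], [-1.0, -0.03, -0.03, 10.24], [0.04, -0.17, -0.99, 1090.61], [0.0, 0.0, 0.0, 1.0]]
scene [[0.79, -0.38, 0.48, 121.78], [-0.61, -0.47, 0.64, -546.63], [-0.02, -0.8, -0.6, 615.18], [0.0, 0.0, 0.0, 1.0]]
{'time_s': 0.1, 'q': [75.401, 18.0, -2.747, 69.338, 0.001, 90.001], 'joint_vel': [-0.013, -0.055, 0.198, -0.027, 0.032, 0.093], 'joint_torque': [0.001, -54.077, 34.054, 0.011, 0.0, 0.0], 'ee_pos': [151.092, 580.098, 190.737], 'tcp_rot': [[-0.968, 0.252, -0.0], [0.252, 0.968, -0.001], [0.0, -0.001, -1.0]], 'ft_force': [-0.179, -0.459, 0.308], 'ft_torque': [0.001, -0.026, -0.009], 'grasp_force': 0.0, 'gripper_width': 1.001}
```

View pics/top0.png

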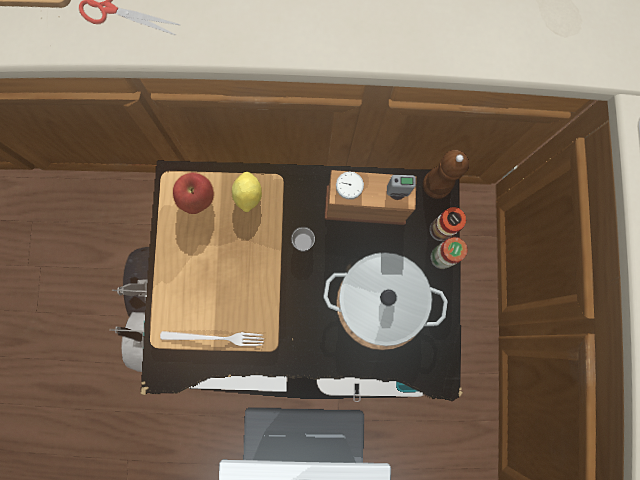

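View pics/scene0.png

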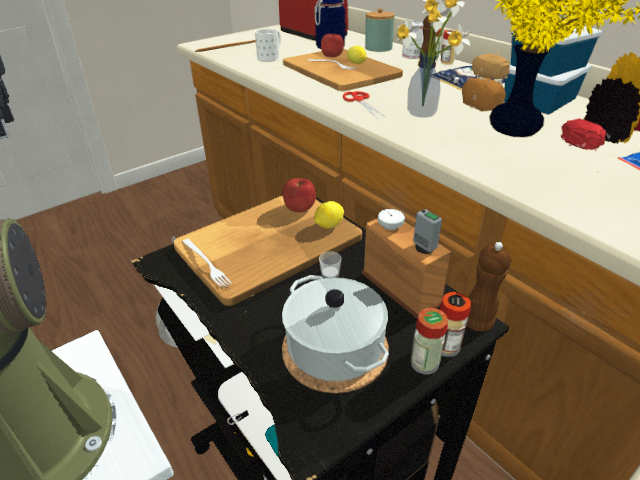

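The top view shows the lid knob at (388,297), the probe handle at (402,185), the dial at (349,184), the stand top at about (330-414, 170-210), the glass at (303,239) and the board at (150-284, 172-350). Its clear part is around (217,275). Next I measure these with depth.

Run:
```python
from h import *
def stat(n,m,P):
    q=P[m]; print(n,len(q),'mean',q.mean(0).round(1),'min',np.percentile(q,2,0).round(1),'max',np.percentile(q,98,0).round(1))
def rect(n,m,P):
    q=P[m]; r=cv2.minAreaRect(q[:,:2].astype(np.float32)); print(n,len(q),r,'z',np.median(q[:,2]).round(1))
for cn in('top','scene'):
    P=np.load(cn+'P.npy'); x,y,z=P[...,0],P[...,1],P[...,2]
    print(cn)
    k=np.zeros(x.shape,bool)
    v,u=np.mgrid[:480,:640]
    if cn=='top':
        box=lambda a,b,c,d:(u>a)&(u<b)&(v>c)&(v<d)
        stat('knob',box(375,402,285,312)&(z>120),P)
        l=box(330,450,245,355)&(z>75)&(z<113); 
        stat('lid',l,P); rect('lid',l,P)
        stat('probe',box(380,425,165,210)&(z>160),P); rect('probetop',box(380,425,165,210)&(z>180),P)
        stat('dial',box(330,370,165,205)&(z>135),P)
        rect('stand',box(315,425,155,235)&(abs(z-124)<6),P)
        rect('board',box(140,295,160,365)&(abs(z-22)<6)&(np.hypot(u-193,v-193)>35),P)
        stat('apple',box(165,220,165,220)&(z>35),P)
        stat('lemon',box(225,268,165,215)&(z>35),P)
        f=box(155,270,325,350)&(z>26);stat('fork',f,P)
        stat('glass',box(285,320,222,256)&(z>10),P)
        stat('mill',box(420,480,140,200)&(z>100),P); stat('jars',box(425,475,200,275)&(z>60),P)
        print('boardz',np.median(z[250:300,190:240]))
        g=(np.nan_to_num(z)>75)&box(330,450,245,355)&(z<113)
    else:
        near=lambda a,b,r:np.hypot(x-a,y-b)<r
        kn=(u>320)&(u<350)&(v>285)&(v<312)&(z>115); stat('knob',kn,P)
        pr=(u>408)&(u<445)&(v>205)&(v<255)&(z>132); stat('probe',pr,P); rect('probe',pr&(z>185),P)
```

```text
top
knob 58 mean [ 456.  -133.8  121.3] min [ 445.9 -142.4  120. ] max [ 466.2 -123.5  123.3]
lid 6600 mean [ 457.6 -134.7   85.2] min [ 382.9 -232.1   77.7] max [535.4 -59.6  93.7]
lid 6600 ((459.6441650390625, -154.15118408203125), (163.67726135253906, 206.0694580078125), 8.821581840515137) z 85.2
probe 416 mean [ 639.  -143.5  186.1] min [ 630.5 -163.   161.7] max [ 651.8 -126.   194.8]
probetop 326 ((641.2780151367188, -145.1737823486328), (22.1345157623291, 38.421913146972656), 1.8483569622039795) z 190.9
dial 611 mean [643.6 -60.4 144.4] min [622.5 -82.1 138.5] max [665.4 -39.1 148.4]
stand 1728 ((643.38671875, -102.9188232421875), (149.59808349609375, 61.53356170654297), 87.9419937133789) z 123.4
board 17564 ((525.841552734375, 165.52471923828125), (341.4070739746094, 265.0171203613281), 0.30637019872665405) z 20.4
apple 1336 mean [637.5 219.1  80.4] min [607.4 187.7  55.5] max [671.9 253.3  90.6]
lemon 894 mean [646.5 123.7  67.1] min [616.6  99.4  50.2] max [681.8 149.1  78.4]
fork 384 mean [378.4 189.4  30.8] min [367.9  88.4  26.1] max [386.7 267.7  37.9]
glass 203 mean [572.8  17.   28.3] min [545.5  -4.   10.8] max [587.   36.9  41.6]
mill 709 mean [ 687.5 -241.8  146. ] min [ 670.6 -265.7  110.9] max [ 712.  -223.4  168.9]
jars 1313 mean [ 569.4 -248.5   98.7] min [ 523.8 -271.8   63.3] max [ 617.7 -230.1  109.2]
boardz nan
scene
knob 194 mean [ 455.1 -136.4  119.1] min [ 443.4 -147.6  115.4] max [ 468.1 -123.6  121.9]
probe 870 mean [ 635.8 -150.8  167.2] min [ 630.7 -166.3  134.6] max [ 650.1 -128.5  192.4]
probe 221 ((641.260009765625, -147.40252685546875), (38.489105224609375, 22.680761337280273), 86.74068450927734) z 190.4
```

```bash
cat >> h.py <<'E'
def go(x,y,z,az=None):
    """tool-frame shift (mm) and yaw (rad) from the measured pose to a world TCP, tool y at azimuth az deg"""
    s=arm.state();R=np.array(s['tcp_rot']);d=R.T@(np.array([x,y,z])-s['ee_pos'])
    a=np.degrees(np.arctan2(R[1,1],R[0,1])); w=0 if az is None else np.radians(-((az-a+90)%180-90))
    print('shift',d.round(1),'yaw',round(w,4),'at',np.round(s['ee_pos'],1),'az',a.round(2),'w',round(s['gripper_width'],3),'F',np.round(s['ft_force'],1),'grip',round(s['grasp_force'],1),'t',round(s['time_s'],2))
E
python3 -m handwheel '{"commands": [[1,[-40,-28,0],0.14],[1,[-80,-57,0],0.28],[1,[-120,-86,0],0.42],[1,[-160,-114,0],0.56],[1,[-200,-142,0],0.7]]}'
python3 - <<'E'
from h import *
im=cv2.imread('pics/top0.png');P=np.load('topP.npy')
hsv=cv2.cvtColor(im,cv2.COLOR_BGR2HSV)
v,u=np.mgrid[:480,:640]
m=(abs(P[...,2]-22)<6)&(hsv[...,1]>60)&(hsv[...,2]>90)&(u>140)&(u<295)&(v>160)&(v<365)
n,l,st,_=cv2.connectedComponentsWithStats(m.astype(np.uint8)); i=1+st[1:,4].argmax(); m=l==i
q=P[m]; print(len(q),cv2.minAreaRect(q[:,:2].astype(np.float32)),np.median(q[:,2]))
for X in(430,500,570):
    w=q[abs(q[:,0]-X)<5,1];print(X,np.percentile(w,1),np.percentile(w,99))
go(497,167,200,0)
E
```

```text
time_s: 0.6
ee_pos: [309.6, 391.0, 191.2]
tcp_rot: [[-0.573, 0.819, -0.0], [0.819, 0.573, -0.0], [-0.0, -0.0, -1.0]]
ft_force: [0.8, 0.5, 0.8]
gripper_width: 0.996
grasp_force: 0.0
19030 ((525.8214111328125, 177.6508331298828), (341.1996765136719, 240.87948608398438), 0.36054348945617676) 20.356475753001632
430 59.64271208528568 292.88109535840107
500 59.23535987857084 293.3082510527277
570 59.96039961159059 294.61363615235837
shift [-290.9   25.    -8.7] yaw 0.6108 at [309.6 391.  191.2] az 34.99 w 0.996 F [0.8 0.5 0.8] grip 0.0 t 0.6
```

```bash
python3 -m handwheel '{"commands": [[1,[-45,-16,0],0.12],[1,[-90,-32,0],0.24],[1,[-135,-48,-3],0.36],[1,[-180,-64,-6],0.48],[1,[-225,-80,-9],0.61]]}' >/dev/null
python3 -m handwheel '{"commands": [[1,[-46,14,0],0],[1,[-92,28,0],0],[1,[-138,42,0],0],[1,[-184,56,0],0],[1,[-230,70,0],0]]}' >/dev/null
python3 -m handwheel '{"commands": [[1,[-40,8,0],0],[1,[-66,12,0],0],[1,[-66,12,0],0],[1,[-66,12,0],0]]}'
python3 - <<'E'
from h import *
im,P,c=cam('wrist'); cv2.imwrite('pics/w1.png',im); np.save('w1.npy',P)
z=P[...,2]; m=(z>113)&(z<127)&(np.hypot(P[...,0]-456,P[...,1]+135)<30); q=P[m]
print(m.sum(),cv2.minEnclosingCircle(q[:,:2].astype(np.float32)),q.mean(0),np.median(q[:,2]))
go(456,-135,150,0)
E
```

```text
time_s: 2.0
ee_pos: [456.9, -132.7, 200.0]
tcp_rot: [[-0.004, 1.0, -0.001], [1.0, 0.004, 0.001], [0.001, -0.001, -1.0]]
ft_force: [-0.0, 0.1, 0.6]
gripper_width: 1.001
grasp_force: 0.0
980 ((458.3401794433594, -133.1715087890625), 14.251692771911621) [ 458.29817624 -132.06756674  118.51942378] 118.97379396550312
shift [-2.9 -0.9 50.2] yaw 0.0058 at [ 457.  -132.1  200.2] az 0.33 w 1.003 F [ 0.9 -1.2 -0.1] grip 0.0 t 2.05
```

View pics/w1.png

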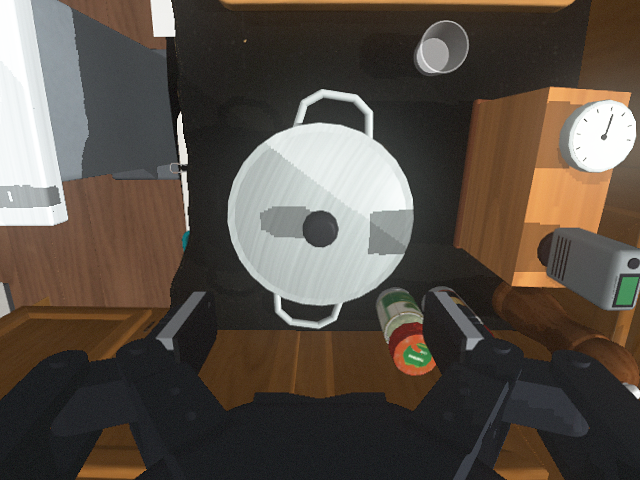

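The wrist view shows the knob at (320,229), centred on the lid, with nothing near the fingers. Descending.

```bash
python3 -m handwheel '{"commands": [[0.7,[-1,0,30],0.006],[0.7,[-1,0.5,60],0.006],[0.7,[-1,0.5,80],0.006],[0.7,[-1,0.5,95],0.006],[0.7,[-1,0.5,105],0.006]]}' 30
python3 -m handwheel '{"commands": [[0.7,[0,0,0],0],[0.3,[0,0,0],0],[0.3,[0,0,0],0],[0.2,[0,0,0],0],[0.2,[0,0,0],0]]}' 30
python3 -m handwheel '{"commands": [[0.2,[0,0,0],0],[0.2,[0,0,0],0],[0.2,[0,0,0],0]]}' 50
```

```text
time_s: 2.55
ee_pos: [457.0, -132.0, 94.3]
tcp_rot: [[-0.002, 1.0, -0.002], [1.0, 0.002, 0.001], [0.001, -0.002, -1.0]]
ft_force: [-0.4, 0.5, 0.5]
gripper_width: 0.697
grasp_force: 0.0
time_s: 3.05
ee_pos: [458.4, -133.7, 96.1]
tcp_rot: [[0.0, 1.0, 0.001], [1.0, -0.0, -0.0], [-0.0, 0.001, -1.0]]
ft_force: [-0.3, -0.4, -0.6]
gripper_width: 0.201
grasp_force: 0.0
time_s: 3.35
ee_pos: [457.9, -133.6, 95.5]
tcp_rot: [[0.0, 1.0, -0.0], [1.0, -0.0, -0.0], [-0.0, -0.0, -1.0]]
ft_force: [1.0, 1.3, 0.6]
gripper_width: 0.2
grasp_force: 0.0
```

Run:
```python
from h import *
im,P,c=cam('wrist'); im2,P2,_=cam('scene'); cv2.imwrite('pics/w2.png',np.hstack([im[130:430,120:520],cv2.resize(im2[250:400,260:460],(400,300))]))
go(457,-133.7,95,0)
```

```text
shift [-0.1 -0.9  0.5] yaw -0.0001 at [ 457.9 -133.6   95.5] az -0.01 w 0.198 F [-0.1 -0.2 -0. ] grip 0.0 t 3.45
```

View pics/w2.png

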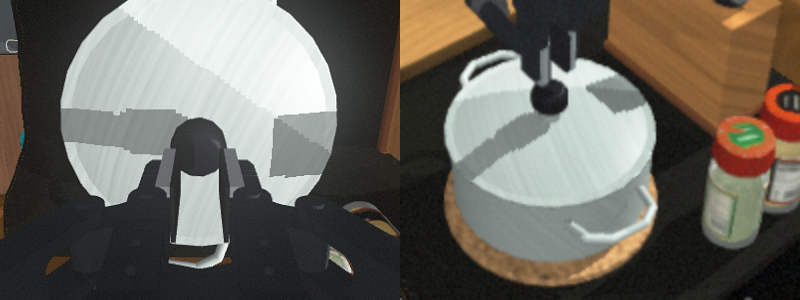

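The wrist crop shows the knob at (199,145) just beyond the fingertips. In the scene crop the fingertips at (545,80) end behind or above the knob at (549,97). I'll check the depths.

Run:
```python
from h import *
im,P,c=cam('wrist'); im2,P2,c2=cam('scene'); print('wristcam',c[2].round(3).tolist())
g=lambda P,u,v:P[v,u].round(1)
print('wrist knob',[g(P,120+a,130+b) for a,b in((199,125),(199,140),(199,160),(185,145),(213,145))])
print('wrist fingers',[g(P,120+a,130+b) for a,b in((170,160),(170,185),(230,160),(230,185),(200,210))])
s=lambda a,b:g(P2,260+(a-400)//2,250+b//2)
print('scene knob',[s(a,b) for a,b in((549,92),(549,100),(540,97),(560,97))])
print('scene fingers',[s(a,b) for a,b in((545,60),(545,75),(545,82),(571,40),(571,60))])
```

```text
wristcam [[1.0, -0.0, 0.001, 458.572], [-0.0, -0.964, -0.267, -66.212], [0.001, 0.267, -0.964, 277.378], [0.0, 0.0, 0.0, 1.0]]
wrist knob [array([ 458.5, -120.4,  115.1]), array([ 458.5, -126.5,  119.7]), array([ 458.5, -136.5,  120.7]), array([ 451.8, -129. ,  119.9]), array([ 465.4, -129.5,  118.7])]
wrist fingers [array([ 447.2, -122.7,  151.5]), array([ 448.8, -123.1,  171.1]), array([ 470.8, -123.2,  150.4]), array([ 469. , -123.2,  170.8]), array([ 459.1, -185.3,   86.8])]
scene knob [array([ 451.6, -139.6,  121.5]), array([ 449.1, -142.8,  117.1]), array([ 445.8, -137.3,  119.2]), array([ 457.1, -147.2,  119.8])]
scene fingers [array([ 444. , -144.5,  161. ]), array([ 443.4, -145.2,  148.3]), array([ 444.1, -144.3,  139.5]), array([ 468.1, -144.7,  167.2]), array([ 468.8, -144.2,  147.1])]
```

Run:
```python
from h import *
for n in('wrist','scene','top'):
    im,P,c=cam(n); x,y,z=P[...,0],P[...,1],P[...,2]
    m=(np.hypot(x-458,y+134)<32)&(z>94); h,e=np.histogram(z[m],np.arange(94,220,4)); print(n,[(int(a),int(b)) for a,b in zip(e,h)if b])
    for lo in(125,130,134,138,142): 
        q=P[m&(z>lo)&(z<lo+4)]
        if len(q): print(lo,q.min(0).round(),q.max(0).round())
```

```text
wrist [(102, 31), (106, 118), (110, 131), (114, 535), (118, 1531), (134, 57), (138, 190), (142, 277), (146, 314), (150, 363), (154, 377), (158, 424), (162, 381), (166, 304), (170, 884), (174, 457), (178, 1157), (182, 1011), (186, 1666), (190, 1378), (194, 36), (198, 499), (202, 1071), (206, 1562), (210, 2006), (214, 2858)]
134 [ 444. -137.  135.] [ 474. -123.  138.]
138 [ 439. -145.  138.] [ 479. -122.  142.]
142 [ 437. -139.  142.] [ 481. -122.  146.]
scene [(94, 17), (98, 5), (102, 13), (106, 35), (110, 37), (114, 63), (118, 123), (122, 2), (134, 16), (138, 44), (142, 42), (146, 66), (150, 59), (154, 62), (158, 60), (162, 60), (166, 50), (170, 59), (174, 39), (178, 57), (182, 87), (186, 111), (190, 62), (194, 28), (198, 64), (202, 96), (206, 57), (210, 51), (214, 68)]
134 [ 443. -144.  135.] [ 471. -125.  138.]
138 [ 438. -145.  138.] [ 479. -122.  142.]
142 [ 436. -145.  142.] [ 479. -123.  146.]
top [(94, 2), (102, 1), (106, 1), (110, 4), (114, 1), (186, 1), (190, 1)]
```

All cameras put the real fingertips at z≈135.5, while the reported TCP z is 95.5. So the fingers end 40 mm behind the reported TCP, and the lateral position agrees. I'll add 40 mm in z: reopen, go 40 mm lower, and watch the force.

```bash
python3 -m handwheel '{"commands": [[0.7,[0,0,0],0],[0.7,[0,0,0],0],[0.7,[0,0,12],0],[0.7,[0,0,22],0],[0.7,[0,0,30],0]]}' 30
python3 -m handwheel '{"commands": [[0.7,[0,0,4],0],[0.7,[0,0,7],0],[0.7,[0,0,9],0],[0.7,[0,0,9],0]]}' 30
python3 - <<'E'
from h import *
im,P,c=cam('scene'); x,y,z=P[...,0],P[...,1],P[...,2]
cv2.imwrite('pics/s3.png',np.hstack([cv2.resize(im[230:380,240:440],(400,300)),cam('wrist')[0][130:430,120:520]]))
E
```

```text
time_s: 4.2
ee_pos: [457.2, -133.3, 64.0]
tcp_rot: [[0.0, 1.0, -0.001], [1.0, -0.0, 0.0], [0.0, -0.001, -1.0]]
ft_force: [0.8, -1.6, -0.1]
gripper_width: 0.698
grasp_force: 0.0
time_s: 4.6
ee_pos: [458.0, -133.6, 56.4]
tcp_rot: [[-0.0, 1.0, -0.0], [1.0, 0.0, 0.0], [0.0, -0.0, -1.0]]
ft_force: [-0.1, -0.3, -0.9]
gripper_width: 0.7
grasp_force: 0.0
```

View pics/s3.png

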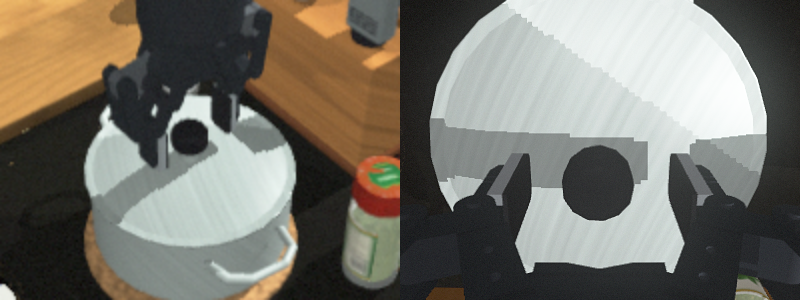

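The knob (wrist crop, 598,183) now sits between the pads, with no contact. Closing.

```bash
python3 -m handwheel '{"commands": [[0.3,[0,0,0],0],[0.3,[0,0,0],0],[0.2,[0,0,0],0],[0.2,[0,0,0],0],[0.2,[0,0,0],0]]}' 50
python3 -m handwheel '{"commands": [[0.2,[0,0,-3],0],[0.2,[0,0,-8],0],[0.2,[0,0,-15],0],[0.2,[0,0,-25],0],[0.2,[0,0,-25],0]]}' 60
python3 - <<'E'
from h import *
go(497,177,150,0)
E
```

```text
time_s: 5.2
ee_pos: [458.2, -133.7, 57.0]
tcp_rot: [[-0.0, 1.0, 0.0], [1.0, 0.0, -0.0], [-0.0, 0.0, -1.0]]
ft_force: [-0.7, 0.6, 5.6]
gripper_width: 0.306
grasp_force: 49.1
time_s: 5.7
ee_pos: [459.3, -133.9, 83.2]
tcp_rot: [[-0.0, 1.0, 0.003], [1.0, 0.0, -0.001], [-0.001, 0.003, -1.0]]
ft_force: [0.4, -0.7, -2.6]
gripper_width: 0.302
grasp_force: 59.2
shift [310.9  37.9 -67. ] yaw 0.0 at [ 459.3 -133.9   83.2] az 0.0 w 0.302 F [ 0.4 -0.7 -2.6] grip 59.2 t 5.7
```

```bash
python3 -m handwheel '{"commands": [[0.2,[0,0,-15],0],[0.2,[5,0,-30],0],[0.2,[20,2,-38],0],[0.2,[45,5,-40],0],[0.2,[80,9,-40],0]]}' >/dev/null
python3 -m handwheel '{"commands": [[0.2,[37,4,0],0],[0.2,[75,8,0],0],[0.2,[112,12,0],0],[0.2,[150,17,0],0],[0.2,[185,22,0],0]]}' >/dev/null
python3 -m handwheel '{"commands": [[0.2,[25,3,0],0],[0.2,[40,5,0],0],[0.2,[45,6,0],0],[0.2,[45,6,0],0],[0.2,[45,6,0],0]]}'
python3 - <<'E'
from h import *
go(497,177,7,0)
im,P,c=cam('wrist'); cv2.imwrite('pics/w4.png',im)
im,P,c=cam('top'); x,y,z=P[...,0],P[...,1],P[...,2]
def st(n,m):
    q=P[m]; print(n,len(q),np.percentile(q,1,0).round(),np.percentile(q,99,0).round())
b=(y>60)&(y<295)
st('fork',b&(z>27)&(z<50)&(x<405)&(x>350)); st('fruit',b&(z>35)&(z<100)&(x>595))
E
```

```text
time_s: 7.2
ee_pos: [494.7, 175.3, 121.4]
tcp_rot: [[0.001, 1.0, -0.0], [1.0, -0.001, -0.001], [-0.001, -0.0, -1.0]]
ft_force: [1.0, 0.4, -2.6]
gripper_width: 0.3
grasp_force: 59.5
shift [  1.8   2.3 114.4] yaw -0.001 at [494.7 175.3 121.4] az -0.06 w 0.3 F [ 1.   0.4 -2.6] grip 59.5 t 7.2
fork 105 [367.  84.  27.] [389. 175.  39.]
fruit 2716 [608.  68.  36.] [871. 285.  90.]
```

View pics/w4.png

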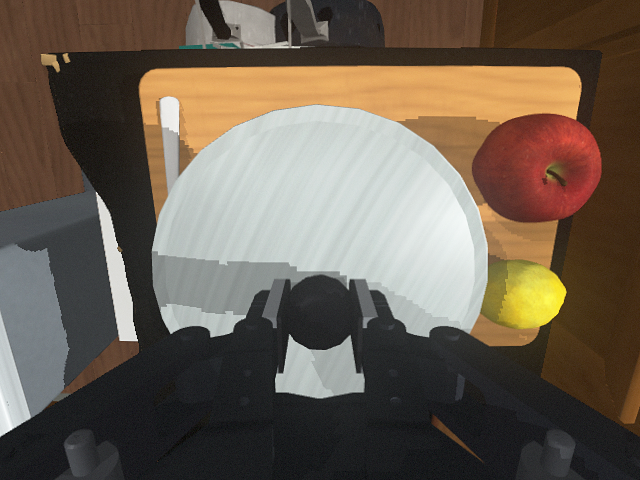

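The lid is held level, with the knob at (318,312). The fork at (170,140), the apple at (537,167) and the lemon at (525,293) are clear. Lowering it, gently at the end.

```bash
python3 -m handwheel '{"commands": [[0.2,[1,1,20],0],[0.2,[1.5,2,50],0],[0.2,[1.5,2,78],0],[0.2,[1.5,2,96],0],[0.2,[1.5,2,106],0]]}' >/dev/null
python3 -m handwheel '{"commands": [[0.2,[0,0,2],0],[0.2,[0,0,4],0],[0.2,[0,0,5],0],[0.2,[0,0,6],0],[0.2,[0,0,6],0]]}'
python3 -m handwheel '{"commands": [[0.2,[0,0,1],0],[0.2,[0,0,2],0],[0.2,[0,0,2],0]]}'
```

```text
time_s: 8.3
ee_pos: [497.4, 178.1, 10.0]
tcp_rot: [[-0.0, 1.0, 0.001], [1.0, 0.0, 0.0], [0.0, 0.001, -1.0]]
ft_force: [-0.6, 0.0, -2.3]
gripper_width: 0.303
grasp_force: 59.5
time_s: 8.6
ee_pos: [496.9, 177.9, 7.4]
tcp_rot: [[-0.0, 1.0, -0.0], [1.0, 0.0, -0.0], [-0.0, -0.0, -1.0]]
ft_force: [0.0, 0.9, -2.1]
gripper_width: 0.298
grasp_force: 59.5
```

```bash
for i in 1 2; do python3 -m handwheel '{"commands": [[0.2,[0,0,0.5],0],[0.2,[0,0,1],0],[0.2,[0,0,1],0]]}' | egrep 'ee|ft'; done
```

```text
ee_pos: [496.9, 178.0, 7.2]
ft_force: [-2.3, -1.2, 5.7]
ee_pos: [497.0, 178.0, 7.2]
ft_force: [-5.5, -1.9, 15.6]
```

```bash
python3 -m handwheel '{"commands": [[0.2,[0,0,-1],0],[0.2,[0,0,-1.3],0],[0.35,[0,0,-1.3],0],[0.45,[0,0,-1.3],0],[0.7,[0,0,-1.3],0]]}' 20
python3 -m handwheel '{"commands": [[0.75,[0,0,-1],0],[0.75,[0,0,-20],0],[0.75,[0,0,-60],0],[0.75,[0,0,-105],0],[0.75,[0,0,-150],0]]}'
python3 - <<'E'
from h import *
im,P,c=cam('top');np.save('topP2.npy',P); x,y,z=P[...,0],P[...,1],P[...,2]
im,P,c=cam('wrist');cv2.imwrite('pics/w5.png',im);x,y,z=P[...,0],P[...,1],P[...,2]
q=P[(np.hypot(x-497,y-178)<100)&(z>30)&(z<45)];print(q.min(0),q.max(0))
go(560,-40,240,0)
E
```

```text
time_s: 9.7
ee_pos: [497.2, 178.0, 6.7]
tcp_rot: [[-0.0, 1.0, 0.0], [1.0, 0.0, 0.0], [0.0, 0.0, -1.0]]
ft_force: [0.6, 0.3, -0.2]
gripper_width: 0.603
grasp_force: 0.0
time_s: 10.2
ee_pos: [496.5, 177.8, 158.2]
tcp_rot: [[-0.0, 1.0, -0.001], [1.0, 0.0, -0.0], [-0.0, -0.001, -1.0]]
ft_force: [0.5, 0.5, 0.6]
gripper_width: 0.75
grasp_force: 0.0
[415.91547686  95.93960255  30.00042405] [580.94041647 259.94127121  42.28880084]
shift [-219.1   59.5  -76.8] yaw -0.0001 at [501.2 179.4 163.4] az -0.01 w 0.749 F [0.7 0.6 0.6] grip 0.0 t 10.3
```

```bash
python3 -m handwheel '{"commands": [[0.75,[-10,4,-30],0],[0.75,[-45,19,-55],0],[0.75,[-88,38,-58],0],[0.75,[-131,57,-58],0],[0.75,[-174,76,-58],0]]}' >/dev/null
python3 -m handwheel '{"commands": [[0.75,[-42,18,0],0],[0.75,[-84,37,0],0],[0.75,[-120,52,0],0],[0.75,[-145,62,0],0],[0.75,[-151,64,0],0]]}' >/dev/null
python3 -m handwheel '{"commands": [[0.75,[0,0,0],0],[0.75,[0,0,0],0],[0.75,[0,0,0],0]]}'
python3 - <<'E'
from h import *
im,P,c=cam('wrist');cv2.imwrite('pics/w6.png',im);x,y,z=P[...,0],P[...,1],P[...,2]
m=(np.hypot(x-641,y+146)<40)&(z>183)&(z<198); q=P[m]; print(len(q),cv2.minAreaRect(q[:,:2].astype(np.float32)),np.median(q[:,2]))
m=(abs(z-124)<5)&(abs(x-643)<45)&(abs(y+103)<90);q=P[m]; print('stand',cv2.minAreaRect(q[:,:2].astype(np.float32)),np.median(q[:,2]))
m=(np.hypot(x-457,y+134)<110)&(z>50)&(z<85); q=P[m]; print('pan',len(q),len(q) and cv2.minEnclosingCircle(q[:,:2].astype(np.float32)))
go(641,-146,160,0)
E
```

```text
time_s: 11.6
ee_pos: [636.6, -145.6, 214.9]
tcp_rot: [[-0.002, 1.0, -0.0], [1.0, 0.002, 0.0], [0.0, -0.0, -1.0]]
ft_force: [-0.3, 0.3, -0.0]
gripper_width: 0.749
grasp_force: 0.0
2113 ((643.7806396484375, -144.82334899902344), (39.149620056152344, 22.017711639404297), 89.80195617675781) 191.23845045944134
stand ((645.4363403320312, -103.32168579101562), (150.11300659179688, 60.396461486816406), 87.9037094116211) 123.40113582316093
pan 8244 ((456.9873046875, -133.99183654785156), 109.97293853759766)
shift [-0.3  4.3 55.1] yaw 0.0016 at [ 636.7 -145.7  215.1] az 0.09 w 0.746 F [-0.2  0.2 -0. ] grip 0.0 t 11.65
```

View pics/w6.png

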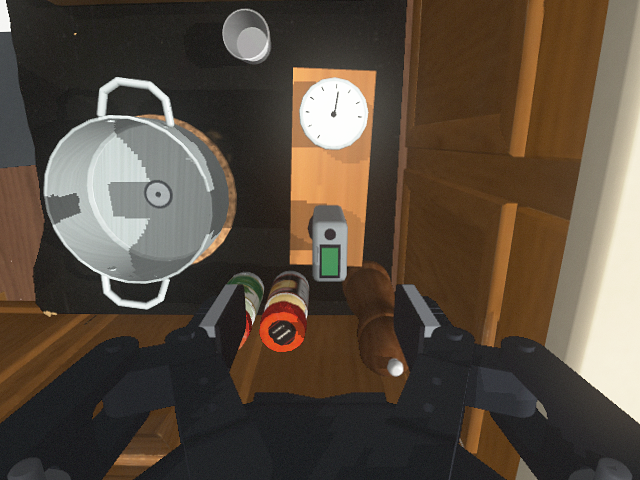

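The pan is open. Its ringed spot shows at (158,194) and the probe handle at (330,243), upright and square to the fingers.

```bash
python3 -m handwheel '{"commands": [[0.75,[0,7,0],0],[0.75,[0,7,25],0],[0.75,[0,7,55],0],[0.75,[0,7,80],0],[0.75,[0,7,95],0]]}' 
python3 -m handwheel '{"commands": [[0.7,[0,0,10],0],[0.7,[0,0,19],0],[0.7,[0,0,19],0],[0.35,[0,0,19],0],[0.35,[0,0,19],0]]}' 30
python3 - <<'E'
from h import *
go(643.5,-145.3,101,0)
im,P,c=cam('wrist');cv2.imwrite('pics/w7.png',im)
E
python3 -m handwheel '{"commands": [[0.1,[0,0,0],0],[0.1,[0,0,0],0],[0.1,[0,0,0],0],[0.1,[0,0,0],0],[0.1,[0,0,0],0]]}' 30
```

```text
time_s: 12.15
ee_pos: [643.2, -146.1, 117.6]
tcp_rot: [[-0.001, 1.0, -0.002], [1.0, 0.001, 0.001], [0.001, -0.002, -1.0]]
ft_force: [-0.6, -0.5, -0.7]
gripper_width: 0.756
grasp_force: 0.0
time_s: 12.65
ee_pos: [644.8, -147.2, 101.9]
tcp_rot: [[-0.0, 1.0, 0.002], [1.0, 0.0, -0.0], [-0.0, 0.002, -1.0]]
ft_force: [-0.2, -0.0, 0.1]
gripper_width: 0.369
grasp_force: 0.0
shift [ 1.9 -1.3  0.9] yaw 0.0 at [ 644.8 -147.2  101.9] az 0.0 w 0.369 F [-0.2 -0.   0.1] grip 0.0 t 12.65
time_s: 13.2
ee_pos: [644.6, -147.2, 101.7]
tcp_rot: [[0.0, 1.0, 0.002], [1.0, -0.0, -0.0], [-0.0, 0.002, -1.0]]
ft_force: [-1.3, -0.3, 6.0]
gripper_width: 0.252
grasp_force: 31.5
```

```bash
python3 -m handwheel '{"commands": [[0.1,[0,0,0],0],[0.1,[0,0,-5],0],[0.1,[0,0,-15],0],[0.1,[0,0,-35],0],[0.1,[0,0,-60],0]]}' 60
python3 -m handwheel '{"commands": [[0.1,[0,0,-30],0],[0.1,[0,0,-55],0],[0.1,[0,0,-75],0],[0.1,[0,0,-82],0],[0.1,[0,0,-82],0]]}'
python3 - <<'E'
from h import *
go(457,-134,240,0)
im,P,c=cam('wrist');x,y,z=P[...,0],P[...,1],P[...,2]; cv2.imwrite('pics/w8.png',im); np.save('w8.npy',P)
K,D,M=c
# spot: dark pixels on pan floor
g=cv2.cvtColor(im,cv2.COLOR_BGR2GRAY); f=(np.hypot(x-457,y+134)<60)&(abs(z-13)<6); print('floor',f.sum(),np.nanmedian(z[f]))
e=f&(np.hypot(x-457,y+134)<30)&(g<110); print('dark',e.sum(), e.any() and (P[e].min(0),P[e].max(0)))
im2,P2,c2=cam('scene');cv2.imwrite('pics/s8.png',im2);np.save('s8.npy',P2)
im3,P3,c3=cam('top');cv2.imwrite('pics/t8.png',im3);np.save('t8.npy',P3)
cv2.imwrite('pics/v8.png',np.hstack([cv2.resize(im,(400,300)),cv2.resize(im2[130:430,240:540],(400,300))]))
E
```

```text
time_s: 13.7
ee_pos: [642.8, -146.8, 160.6]
tcp_rot: [[0.0, 1.0, -0.003], [1.0, -0.0, 0.001], [0.001, -0.003, -1.0]]
ft_force: [-0.7, -0.3, -1.2]
gripper_width: 0.25
grasp_force: 58.7
time_s: 14.2
ee_pos: [644.5, -147.2, 243.9]
tcp_rot: [[0.0, 1.0, 0.002], [1.0, -0.0, -0.0], [-0.0, 0.002, -1.0]]
ft_force: [0.1, -0.3, -0.9]
gripper_width: 0.25
grasp_force: 58.7
shift [  13.2 -187.5    3.5] yaw -0.0 at [ 644.5 -147.2  243.9] az -0.0 w 0.25 F [ 0.1 -0.3 -0.9] grip 58.7 t 14.2
floor 7690 12.296436775838032
dark 163 (array([ 442.87587346, -150.91573809,   10.77258287]), array([ 474.3348837 , -119.88358664,   14.81146534]))
```

View pics/v8.png

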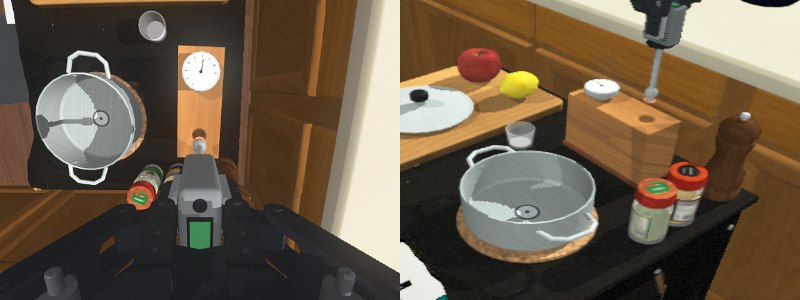

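The probe is out of its hole and hangs upright: the foot shows at (648,100) in the right crop and the spot at (527,212). Now I'll measure the stem/foot against the spot.

Run:
```python
from h import *
for n,f in(('scene','s8'),('wrist','w8'),('top','t8')):
    P=np.load(f+'.npy');im=cv2.imread(f'pics/{f}.png');x,y,z=P[...,0],P[...,1],P[...,2]
    print(n)
    near=(np.hypot(x-645,y+146)<25)
    for lo,hi in((150,158),(158,164),(164,175),(175,190),(190,210),(210,225),(225,245)):
        q=P[near&(z>lo)&(z<hi)]
        if len(q)>3: print(lo,len(q),'mean',q.mean(0).round(1),'min',q.min(0).round(1),'max',q.max(0).round(1))
    g=cv2.cvtColor(im,cv2.COLOR_BGR2GRAY); r=(np.hypot(x-457,y+134)<24)&(abs(z-13)<6)
    v,u=np.where(r); 
    if len(v):
        med=cv2.medianBlur(g,21).astype(int); e=r&(g<med-25); q=P[e]; print('spot',len(q),q.min(0).round(1),q.max(0).round(1),q.mean(0).round(1))
    q=P[(z>74)&(z<82)&(np.hypot(x-457,y+134)<84)]; 
    print('rim',len(q),cv2.fitEllipse(q[:,:2].astype(np.float32)),cv2.minEnclosingCircle(q[:,:2].astype(np.float32)))
```

```text
scene
158 30 mean [ 640.6 -147.7  162.3] min [ 634.1 -152.9  160.2] max [ 650.2 -139.1  163.8]
164 34 mean [ 640.5 -148.8  169.4] min [ 635.5 -153.8  164. ] max [ 647.4 -139.8  175. ]
175 73 mean [ 639.9 -149.   181.7] min [ 634.6 -155.   175.2] max [ 648.3 -140.4  189.6]
190 53 mean [ 641.  -147.9  199.5] min [ 638.2 -151.5  190.3] max [ 645.2 -142.9  208.4]
210 35 mean [ 640.9 -147.3  217.3] min [ 638.3 -150.   210.3] max [ 645.2 -142.6  224.3]
225 58 mean [ 640.2 -147.   235.7] min [ 637.6 -150.1  225.1] max [ 645.1 -142.5  244.3]
spot 94 [ 434.1 -151.8   10.2] [ 473.4 -118.6   15.2] [ 454.7 -137.5   12.8]
rim 726 ((456.1847229003906, -136.46273803710938), (156.45689392089844, 156.8254852294922), 165.77377319335938) ((456.66888427734375, -135.86322021484375), 81.621826171875)
wrist
158 56 mean [ 645. -140.  163.] min [ 637.5 -145.1  160.3] max [ 653.  -137.5  163.9]
164 20 mean [ 645.6 -139.3  170.1] min [ 637.5 -143.7  164. ] max [ 651.9 -137.5  174.9]
175 264 mean [ 645.1 -142.2  183.3] min [ 637.2 -151.1  175.1] max [ 652.5 -137.4  189.6]
190 89 mean [ 645.1 -142.2  200.6] min 
[... 397 characters left out ...]
 14 mean [ 637.9 -141.9  160.9] min [ 634.  -146.8  158.2] max [ 643.3 -138.4  162.9]
164 6 mean [ 638.  -142.   170.6] min [ 634.6 -146.5  164.8] max [ 643.5 -138.1  175. ]
175 45 mean [ 639.6 -142.7  181.8] min [ 634.3 -149.5  175.1] max [ 650.2 -138.   189.6]
190 17 mean [ 639.8 -144.1  198. ] min [ 638.1 -147.7  190.3] max [ 642.6 -141.6  205.7]
210 11 mean [ 639.7 -142.1  219.1] min [ 637.6 -144.6  211.6] max [ 643.4 -140.4  223.9]
225 4 mean [ 639.7 -141.7  228. ] min [ 638.6 -143.1  225.9] max [ 641.1 -140.5  230.9]
rim 159 ((458.48455810546875, -130.1561737060547), (143.9680633544922, 151.7642059326172), 61.602054595947266) ((464.5076904296875, -101.8587646484375), 70.07030487060547)
```

```bash
python3 -m handwheel '{"commands": [[0.1,[1,-15,0],0],[0.1,[3,-45,0],0],[0.1,[5,-80,0],0],[0.1,[7,-115,0],0],[0.1,[9,-150,0],0]]}' >/dev/null
python3 -m handwheel '{"commands": [[0.1,[1,-25,0],0],[0.1,[1,-35,0],0],[0.1,[1,-36,0],0],[0.1,[1,-36,0],0],[0.1,[1,-36,0],0]]}' 
python3 -m handwheel '{"commands": [[0.1,[0,0,20],0],[0.1,[0,0,50],0],[0.1,[0,0,85],0],[0.1,[0,0,110],0],[0.1,[0,0,125],0]]}' >/dev/null
python3 -m handwheel '{"commands": [[0.1,[0,0,6],0],[0.1,[0,0,10],0],[0.1,[0,0,10],0],[0.1,[0,0,10],0],[0.1,[0,0,10],0]]}'
python3 - <<'E'
from h import *
for n in('scene','wrist'):
    im,P,c=cam(n);x,y,z=P[...,0],P[...,1],P[...,2]; cv2.imwrite(f'pics/{n}9.png',im)
    print(n,np.shape(P))
    for lo,hi in((26,40),(42,60),(60,75)):
        q=P[(np.hypot(x-457,y+136)<20)&(z>lo)&(z<hi)]
        if len(q)>3: print(lo,len(q),q.mean(0).round(1),q.min(0).round(1),q.max(0).round(1))
    q=P[(z>74)&(z<82)&(np.hypot(x-457,y+134)<84)&(np.hypot(x-457,y+134)>65)]; print('rim',len(q),cv2.fitEllipse(q[:,:2].astype(np.float32)))
    if n=='scene':a=cv2.resize(im[210:310,290:400],(440,400),interpolation=cv2.INTER_CUBIC)
    else: cv2.imwrite('pics/v9.png',np.hstack([a,im[100:500,150:500][:400][:380] if 0 else cv2.resize(im[60:360,140:410],(360,400))]))
go(458.3,-137.1,95,0)
E
```

```text
time_s: 15.35
ee_pos: [459.0, -137.2, 242.5]
tcp_rot: [[-0.0, 1.0, 0.0], [1.0, 0.0, 0.0], [0.0, 0.0, -1.0]]
ft_force: [-0.2, -0.6, -1.2]
gripper_width: 0.247
grasp_force: 58.9
time_s: 16.35
ee_pos: [458.8, -137.3, 108.7]
tcp_rot: [[0.0, 1.0, 0.002], [1.0, -0.0, -0.0], [-0.0, 0.002, -1.0]]
ft_force: [0.2, -0.0, -0.5]
gripper_width: 0.251
grasp_force: 59.0
scene (480, 640, 3)
26 56 [ 455.7 -138.7   30.3] [ 450.  -145.    26.2] [ 465.8 -128.7   39.8]
42 82 [ 455.6 -138.9   49.6] [ 449.8 -144.2   42.1] [ 464.4 -128.9   59.9]
60 33 [ 456.6 -138.4   68.1] [ 453.4 -140.5   61.3] [ 461.2 -135.8   74.9]
rim 661 ((456.2093505859375, -136.48875427246094), (156.59060668945312, 156.67149353027344), 9.45659351348877)
wrist (480, 640, 3)
26 78 [ 459.1 -129.9   30. ] [ 451.6 -135.1   26.4] [ 467.1 -127.4   39.9]
42 271 [ 459.1 -132.5   49.1] [ 451.3 -141.2   42. ] [ 466.6 -127.4   59.9]
60 72 [ 459.1 -132.4   67.7] [ 455.3 -135.2   60.2] [ 463.2 -131.3   74.9]
rim 3356 ((457.6709899902344, -135.45407104492188), (155.21095275878906, 155.49656677246094), 160.660888671875)
shift [ 0.1 -0.2 13.4] yaw -0.0 at [ 458.5 -137.2  108.4] az -0.0 w 0.252 F [ 0.1  0.2 -1.4] grip 59.0 t 16.45
```

View pics/v9.png

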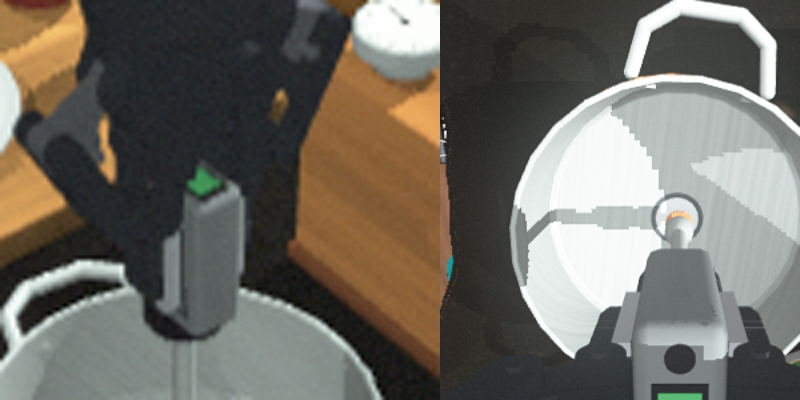

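The wrist crop shows the copper foot about centred in the ring at (676,217). Both cameras put it about 1.2 mm too far in +x. I'll correct that and descend in small steps.

```bash
cat > f.py <<'E'
from h import *
F=[];E=[]
for i in range(3):
    s=arm.state(); F.append(s['ft_force']);E.append(s['ee_pos']); arm.read_camera('top')
s=arm.state();F.append(s['ft_force']);E.append(s['ee_pos'])
print(np.mean(F,0).round(2),np.round(F,1)[:,2],np.mean(E,0).round(2),round(s['time_s'],2))
E
python3 f.py
python3 -m handwheel '{"commands": [[0.1,[0,-1,5],0],[0.1,[0,-1.2,9],0],[0.1,[0,-1.2,10],0],[0.1,[0,-1.2,10],0],[0.1,[0,-1.2,10],0]]}' >/dev/null; python3 f.py
for i in 1 2; do python3 -m handwheel '{"commands": [[0.1,[0,0,1],0],[0.1,[0,0,2],0],[0.1,[0,0,2],0],[0.1,[0,0,2],0]]}' >/dev/null; python3 f.py; done
```

```text
[-0.35  0.47 -1.01] [-1.4 -0.7 -1.9 -0.1] [ 458.31 -137.19  108.28] 16.6
[ 0.4  -0.09 -1.22] [-1.6 -0.6 -1.8 -1. ] [ 456.85 -137.08   97.84] 17.25
[ 0.1  -0.14 -0.98] [-0.1 -1.7 -1.4 -0.7] [ 456.72 -137.05   95.78] 17.8
[-0.33  0.01  0.87] [0.9 0.7 1.6 0.2] [ 456.77 -137.08   93.86] 18.35
```

```bash
python3 -m handwheel '{"commands": [[0.1,[0,0,1],0],[0.1,[0,0,2],0],[0.1,[0,0,2],0],[0.1,[0,0,2],0]]}' >/dev/null; python3 f.py;python3 f.py
python3 -m handwheel '{"commands": [[0.1,[0,0,0.5],0],[0.1,[0,0,1],0],[0.1,[0,0,1],0],[0.1,[0,0,1],0]]}' >/dev/null; python3 f.py;python3 f.py
```

```text
[-0.35  0.2   1.47] [1.7 1.8 0.9 1.4] [ 456.8  -137.08   91.85] 18.9
[-0.79  0.43  1.44] [1.4 1.2 1.4 1.8] [ 456.79 -137.08   91.84] 19.05
[-0.06  0.46  2.04] [2.3 1.2 2.5 2.1] [ 456.79 -137.09   90.83] 19.6
[-0.81  0.02  1.95] [2.1 2.2 1.5 1.9] [ 456.77 -137.07   90.82] 19.75
```

Run:
```python
from h import *
a,P,c=cam('scene'); b,_,_=cam('wrist'); cv2.imwrite('pics/v10.png',np.hstack([cv2.resize(a[150:400,160:460],(400,333)),cv2.resize(b[40:440,80:560],(400,333))]))
x,y,z=P[...,0],P[...,1],P[...,2]
q=P[(z>74)&(z<82)&(np.hypot(x-457,y+134)<84)&(np.hypot(x-457,y+134)>65)]; print('rim',cv2.fitEllipse(q[:,:2].astype(np.float32)))
for lo,hi in((22,40),(42,58)):
    q=P[(np.hypot(x-457,y+136)<20)&(z>lo)&(z<hi)]; print(len(q),q.min(0).round(1),q.max(0).round(1))
```

```text
rim ((456.10546875, -136.49827575683594), (156.37315368652344, 156.74612426757812), 1.6460009813308716)
83 [ 448.2 -144.6   22.7] [ 463.1 -129.8   39.6]
32 [ 451.7 -140.3   42.6] [ 459.2 -135.8   57.9]
```

View pics/v10.png

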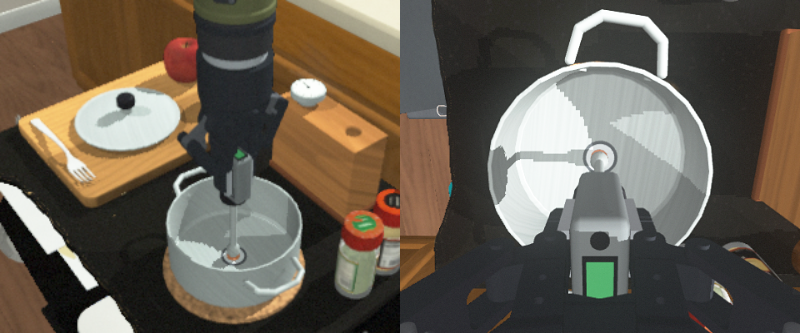

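The foot is centred in the ring: (234,257) in the left crop and (600,157) in the right. The lid is knob up on the board and nothing else has moved. Handing in.

```bash
python3 -c "
from station import arm
print(arm.close_job())"
```

```text
the job is handed in; nothing more can be done
None
```

The job is handed in, at about 20 s of robot time: the lid sits knob up on the clear middle of the board, and the arm holds the thermometer upright with its foot centred on the pan's ringed spot at about 3 N (about half way in by that force), with the pan and everything else seen undisturbed.

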